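Clamp a rail in the chopping jig with a wooden hand nut

ROBOT

A 6-joint arm with a two-finger parallel gripper is mounted at the origin on the work surface. World frame = base frame: x ahead of the robot, y to its left, z up, the work surface at z = 0. Lengths are in m, angles in degrees, forces in N, time in s.
With the tool pointing down it reaches from about 0.225 to 0.875 m from the base axis. Payload 3.4 kg.
Tool frame: the origin (TCP) lies on the centre line of the jaws, within the pads' length; the fingertips stand 8 mm ahead of it and the grasp point (between the pads) lies 11 mm behind it; y points along the fingers, z is the direction in which the jaws open and shut, and the axes are right-handed (so a half turn about y gives the same grasp; the last joint's range is limited). The gripper opens to 85 mm and grips with 20 to 120 N. Pads are 22 mm wide; open, the fingers measure 114 mm over their backs; the gripper's body (76 mm by 85 mm) begins 54 mm behind the grasp point. The pads swing forward as they close: fully open they stand 13 mm farther back than shut.
Start: joints at [56.379, 15.808, 86.224, -0, 77.962, -6.933], TCP at [0.258, 0.514, 0.239] pointing down, gripper open.
Joint ranges: [-165.64, 165.64], [-43.16, 119.46], [12.63, 154.43], [-67.54, 247.53], [6.08, 155.33], [-154.97, 154.97]. Speed limits (degrees/s): [147.25, 147.25, 180, 180, 180, 180].

INTERFACE

Orientations are given as [roll, pitch, yaw] about the fixed x, y, z axes, in that order (R = Rz(yaw) Ry(pitch) Rx(roll)).
In Python, from plant import env gives the robot as it stands.
- The arm moves only by the tool play_rows, never from a script. Its argument "plan" is text: rows parted by semicolons, each of 4 numbers parted by spaces: the shift along the world's x, y, z in cm, then the turn about the world's z in rad. In form: x y z roll; .... A call has 1 to 5 rows; each row shifts and turns the commanded pose from where the row before left it; what a row does not reach is not made up. A row lasts 1/8 s, in which the tool goes at most 62.5 mm and 10.7 degrees, less where a joint would pass 70% of its speed; a pose out of reach is approached as far as the arm can. A call with a gripper value outside its range is refused whole. "claw" is the finger opening in cm, from 0 to 8.54, set as the call begins (left out, the last holds). The fingers move at their own pace and stop on an object; "force" is the grip in N (left out, the last holds). Time passes only in rows, so rows that do not move let the fingers close. It gives the time, the measured TCP pose, the force and the opening at its end, in the units of the state.
- env.observe(): the state, without advancing time (a new reading comes with each control period).
- env.snapshot(name): name is "scene" or "top" or "wrist"; returns a dict with "color" (420x560x3 uint8, blue, green, red), "camera_matrix" (3x3 intrinsics, pixels), "k1" (the pictures are not rectified: a ray, as slopes to the right and down, at radius r is drawn at 1 + k1 r^2 times it, then the intrinsics apply), "world_to_cam" (4x4, takes a point from world to camera coordinates). Camera axes: x right, y down, z forward; pixel columns grow to the right and rows downward; lengths in m; the calibration is good to about 2 mm. A picture is of the moment at which its call begins. There is no depth.
- env.finish_job(): hands the job in, once; it reports no verdict.
Trained networks look in the newest picture that a camera, given by its name, has taken for a name from the list of things; names that differ only in an ending like _2 or _b are one class to them, and where a whole thing is asked for, a point or a joint stands for the part that bears it (a point fixed in the world has none). Each returns a list of dicts, best first, with "score" (0 to 1); they miss things now and then, are a little off and sometimes report something else, mostly with a low value. They report only what shows in the picture. A call takes as long as a camera call. They do not tell look-alikes from the thing itself.
- env.search_frame(camera, label): "position" ([x, y, z] in m, in world coordinates, good to about 4 mm: the middle of the surface that is visible of it).
The state is a dict: "t": time; "qpos": joint angles; "dq": joint speeds; "joint_torque": joint torques, N m; "tcp_pos": TCP position; "tool_rot": TCP orientation; "wrist_force": force on the tool from outside, world axes, zero at the start; "moment": the same for the moment, N m; "gripper_width": finger opening in m.
Only numpy, scipy, OpenCV 4.12 (cv2) and the standard library are available. Lean on these libraries where they do the work, as an engineer would, in place of code of your own. Each camera call takes 0.05 s, during which the arm holds its last target.

TASK

Clamp the rail in the chopping jig on the bench, ready for its mortise. First swing the wooden strap in over the rail until its open slot is fully home round the upright wooden screw; then start the hand nut the way a joiner does, backing it anticlockwise until it is felt to drop off the end of the thread, and then screw it clockwise until it holds the strap down tight on the rail. Do not shift the rail, and leave the mallet, chisel and try square where they lie.

Things in the scene. Friction and masses are not known exactly. Their poses are not given: they have to be found in the camera images.
- jig: Chopping jig, fixed to the bench: a plywood board 250 x 350 x 24 mm (x, y, z) with a low fence and an end stop for the rail, an upright wooden screw and a steel pivot post. Origin: centre of the board's underside, on the bench. Its +y runs from the screw to the post.
- jig_pivot (a point): Point on the upright axis of the steel pivot post, 98 mm above the bench, level with the strap's upper face while the strap is up. The post (jig x = 0, y = +100 mm) ends 22 mm above this point, with a washer and a hexagon nut round it (38 mm across). The strap turns about this upright axis.
- jig_screw (a point): Point on the upright axis of the wooden screw (jig x = 0, y = -100 mm, so 200 mm from the post), at the top of its thread, 125 mm above the bench, hidden inside the nut. Right-hand thread, 38 mm outside diameter, single start, 13 mm pitch (2.07 mm per rad).
- strap_grip (a point): Middle of the straight part of the pale wooden strap, half-way up its 24 mm thickness, 90 mm from the pivot axis. Here the strap is 46 mm wide and can be gripped across from above: the point's x axis is across the strap, its -y axis points along it away from the post. A spring holds the strap up, underside 74 mm above the bench, 2 mm clear of the rail; about 4 N moves it down.
- strap_slot (a point): Centre of the slot in the strap's 96 mm wide far end, half-way up, 200 mm from the pivot axis. The slot is 45 mm wide and open to the side, toward the strap's -x; with the strap home the screw stands in it, with the nut above.
- strap_swing (a joint): Swing of the strap about the post, rad: 0 = fully home, straight along the jig from post to screw and across the rail (a stop); positive = swung out anticlockwise seen from above, toward the jig's +x, up to 1.45. It stays where it is left (friction about 0.14 N m).
- strap: The whole strap, about 280 mm long, 0.4 kg. Origin on the pivot axis at its underside, 74 mm above the bench while the spring holds it up; the nut presses it down by 2 mm, onto the rail.
- nut_grip (a point): Centre of the grip bar on top of the dark wooden hand nut: bar 92 mm long (this point's x axis), 18 mm thick (y), 35 mm tall, to be gripped across its thickness from above. The point is on the screw's axis, 19 mm above the top of the round hub (56 mm across) and 16 mm below the bar's top. The nut weighs 0.25 kg; it can turn, rise and fall but not come off the screw.
- nut_foot (a point): Centre of the nut's flat underside, 61 mm below nut_grip, on the screw's axis. The nut's blind threaded bore opens here. At the start the nut only rests on top of the screw's thread, not engaged, its underside 110 to 112 mm above the bench; tight on the strap it is 96 mm above the bench.
- nut (a joint): Turn of the nut, rad, positive = anticlockwise from above (backing). 0 = its thread over the blunt start of the screw's thread. It starts at -1.1 to -0.4; backed past +0.2 it drops 13 mm once it is not gripped. Clockwise from there it meets the strap at about -0.7, has 1.5 mm of play, presses from about -1.5 and bites on the rail from about -2.5; it is tight at -2.75 to -3. Turning takes 0.1 to 0.2 N m, 0.4 when tight.
- nut_lift (a joint): Height of the nut on the screw, m, up positive: 0 = resting on the very end of the thread at turn 0; -0.001 to -0.002 at the start; about -0.0125 when it has dropped at the thread start; about -0.0168 when tight on the strap.
- rail: The rail to be mortised: pale planed wood 200 x 60 x 48 mm (x, y, z), 0.3 to 0.55 kg, lying loose on the jig's board against fence and end stop, with pencil lines of the mortise on top. Origin: centre of its underside; top 72 mm above the bench.
- mallet: Bystander: joiner's mallet lying on its side, head 80 x 120 x 62 mm, handle 205 mm toward its -x. Origin under the middle of the head.
- chisel: Bystander: bench chisel, 250 mm long, handle 27 mm thick toward its -x. Origin on the bench under the front end of the handle.
- try_square: Bystander: try square lying flat, stock 130 x 18 x 20 mm along its y, steel blade 160 mm toward its +x. Origin under the middle of the stock.
Mind the look-alikes: they are no part of the job. Leave any blue or red look-alike of the rail alone.

How it is judged:
By the outcome, as a careful person would: the job done as asked, in the order asked, and still so for the second after the job is handed in, with the robot touching nothing.
It also fails if it takes over 69 s, if anything falls off the work surface, if the arm or the gripper's body presses on something with over 40 N, if the wrist force passes 120 N, or if a joint passes its speed limit or range.

## Working session

There is one attempt and no reset: what is moved stays moved. The work goes in short steps, Python scripts to look and compute and a tool call to move; the robot and the scene stay as the last step left them, time stands still between calls to the robot, and variables do not carry over. Pictures are saved under pics/ and viewed, and the job is handed in when it is done.

Besides the shell and the picture viewer there is one more tool, called after "Emit:" by a JSON object that holds its "api" and its "payload", one argument or row to a line. play_rows: Moves the arm, as the interface text tells. Its arguments: {"type":"object","properties":{"plan":{"type":"string"},"claw":{"type":"number"},"force":{"type":"number"}},"required":["plan"]}

```bash
ls; mkdir -p pics; cat > h.py <<'E'
from plant import env
import cv2, numpy as np
def snap(name,fn):
    s=env.snapshot(name); cv2.imwrite('pics/'+fn,s['color']); np.savez('pics/'+fn+'.npz',K=s['camera_matrix'],k1=s['k1'],T=s['world_to_cam']); return s
def proj(s,p):
    T=np.array(s['world_to_cam']);K=np.array(s['camera_matrix']);p=T[:3,:3]@np.array(p)+T[:3,3]
    x=p[:2]/p[2]; x=x*(1+s['k1']*(x@x)); return (K@[x[0],x[1],1])[:2]
def ray(s,uv,z):
    T=np.array(s['world_to_cam']);K=np.array(s['camera_matrix'])
    d=np.linalg.inv(K)@[uv[0],uv[1],1]; y=d[:2]/d[2]; x=y.copy()
    for _ in range(20): x=y/(1+s['k1']*(x@x))
    R=T[:3,:3]; c=-R.T@T[:3,3]; w=R.T@np.array([x[0],x[1],1]); return c+w*(z-c[2])/w[2]
def load(fn):
    a=np.load('pics/'+fn+'.npz'); return dict(camera_matrix=a['K'],k1=float(a['k1']),world_to_cam=a['T'])
E
python3 - <<'E'
from h import *
o=env.observe(); print({k:np.round(v,3) for k,v in o.items()})
for c in ['scene','top']:
    s=snap(c,c+'0.png')
    for l in ['jig','jig_pivot','jig_screw','strap_grip','strap_slot','strap','nut_grip','nut_foot','nut','rail']:
        try: print(c,l,[(np.round(d['position'],3),round(d['score'],2)) for d in env.search_frame(c,l)[:3]])
        except Exception as e: print(c,l,e)
print(env.observe()['t'])
E
```

```text
pics
{'t': np.float64(0.0), 'qpos': array([ 5.6381e+01,  1.5848e+01,  8.6295e+01, -3.0000e-03,  7.7962e+01,
       -6.9330e+00]), 'dq': array([-0.026,  0.001, -0.112, -0.097, -0.04 , -0.046]), 'joint_torque': array([-1.0000e-03, -4.1678e+01, -2.4580e+01, -0.0000e+00,  1.1000e-02,
        0.0000e+00]), 'tcp_pos': array([0.258, 0.513, 0.238]), 'tool_rot': array([-9.0105e+01,  1.0000e-02, -2.6685e+01]), 'wrist_force': array([ 0.001, -0.233, -0.118]), 'moment': array([-0.01 ,  0.039,  0.015]), 'gripper_width': np.float64(0.085)}
scene jig [(array([0.575, 0.103, 0.023]), 0.84)]
scene jig_pivot [(array([0.572, 0.103, 0.022]), 0.68), (array([0.465, 0.495, 0.005]), 0.3)]
scene jig_screw [(array([0.576, 0.101, 0.024]), 0.72)]
scene strap_grip [(array([0.639, 0.094, 0.097]), 0.86)]
scene strap_slot [(array([0.638, 0.096, 0.098]), 0.62)]
scene strap []
scene nut_grip [(array([0.514, 0.003, 0.167]), 0.58), (array([0.575, 0.104, 0.024]), 0.3)]
scene nut_foot [(array([0.514, 0.006, 0.169]), 0.85)]
scene nut [(array([ 0.509, -0.   ,  0.162]), 0.83), (array([0.639, 0.089, 0.098]), 0.71)]
scene rail [(array([0.24 , 0.27 , 0.048]), 0.97), (array([ 0.281, -0.224,  0.051]), 0.89), (array([0.516, 0.098, 0.071]), 0.72)]
top jig [(array([0.533, 0.069, 0.02 ]), 0.92)]
top jig_pivot [(array([0.535, 0.069, 0.027]), 0.84), (array([ 0.495, -0.006,  0.182]), 0.57)]
top jig_screw [(array([0.533, 0.069, 0.022]), 0.78)]
top strap_grip [(array([0.635, 0.086, 0.1  ]), 0.61)]
top strap_slot [(array([0.633, 0.085, 0.099]), 0.6)]
top strap [(array([0.633, 0.085, 0.104]), 0.55)]
top nut_grip [(array([ 0.498, -0.006,  0.183]), 0.88)]
top nut_foot [(array([ 0.498, -0.006,  0.181]), 0.85)]
top nut [(array([ 0.494, -0.002,  0.178]), 0.75), (array([0.635, 0.087, 0.102]), 0.26)]
top rail [(array([ 0.271, -0.232,  0.045]), 0.69), (array([0.22 , 0.265, 0.047]), 0.67), (array([0.522, 0.092, 0.072]), 0.58)]
1.1
```

View pics/top0.png

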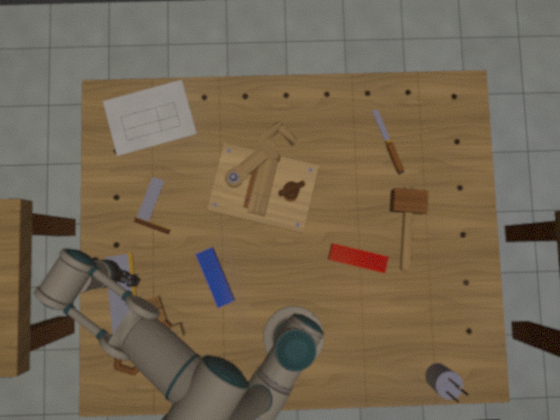

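View pics/scene0.png

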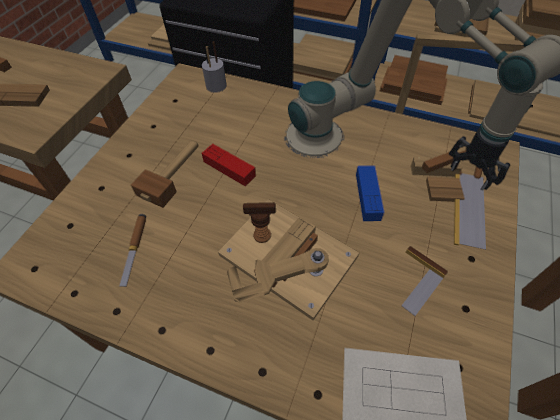

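The top view shows the nut at about (291,190), the post at (233,178) and the strap swung out to (285,130). I'll enlarge both views and measure.

```bash
python3 - <<'E'
from h import *
a=cv2.imread('pics/top0.png')[110:240,195:335]; cv2.imwrite('pics/t0z.png',cv2.resize(a,None,fx=5,fy=4.6 if 0 else 5,interpolation=cv2.INTER_CUBIC)[:600])
a=cv2.imread('pics/scene0.png')[190:320,210:370]; cv2.imwrite('pics/s0z.png',cv2.resize(a,None,fx=4.6,fy=4.6,interpolation=cv2.INTER_CUBIC)[:598])
E
```

```text
(no output)
```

View pics/t0z.png

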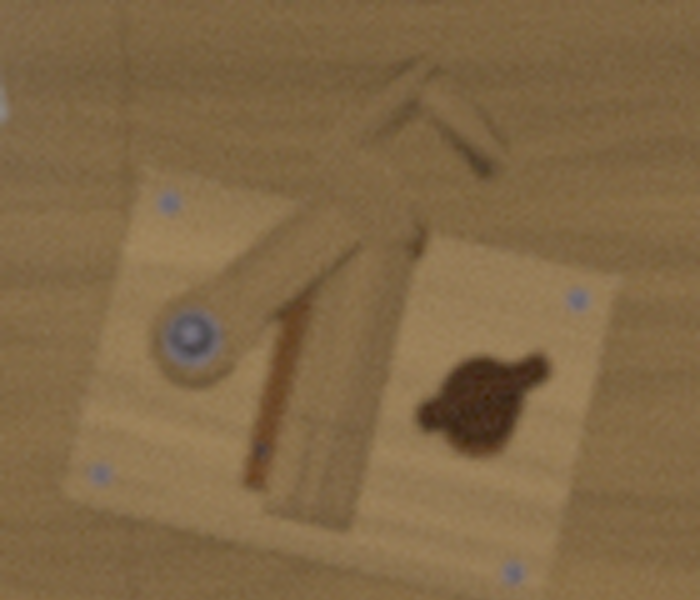

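View pics/s0z.png

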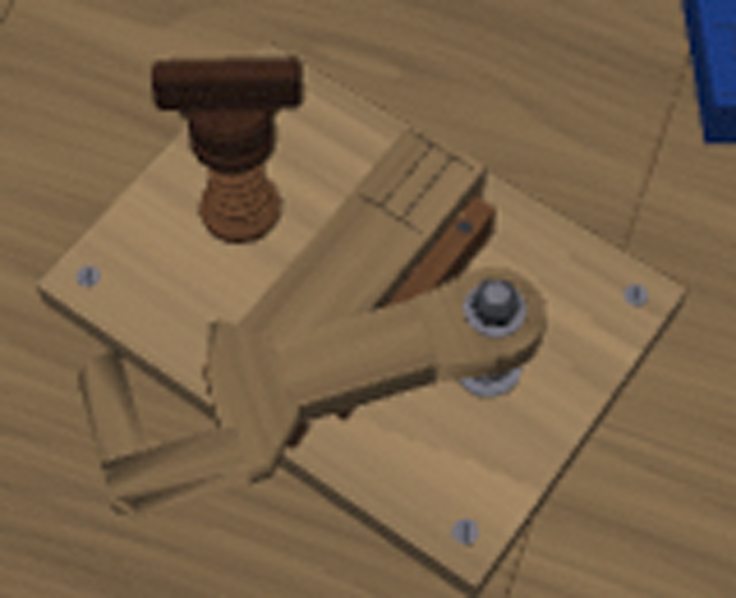

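```bash
python3 - <<'E'
from h import *
s=load('top0.png'); f=lambda u,v,z: ray(s,(195+u/5-.4,110+v/5-.4),z)
P=[f(*p,.024) for p in [(169,203),(578,300),(513,573),(99,474)]]
print('screws',np.round(P,4)); c=np.mean(P,0); print('c',c)
y=(P[0]+P[3]-P[1]-P[2])/2; print('len',np.linalg.norm(y),'yaw of +y',np.degrees(np.arctan2(y[1],y[0])))
x=(P[0]+P[1]-P[2]-P[3])/2; print(np.linalg.norm(x),np.degrees(np.arctan2(x[1],x[0])))
pv=f(191,336,.12); print('post',pv)
u=y/np.linalg.norm(y); print('post from board',c+.1*u,'screw from board',c-.1*u)
a,b=f(430,416,.18),f(540,367,.18); print('nut bar',a,b,(a+b)/2,np.degrees(np.arctan2(*(b-a)[1::-1])))
# strap edges
for p in [(420,60),(500,155),(320,190),(225,375),(350,250),(250,240)]: print(p,f(*p,.098))
s2=load('scene0.png'); g=lambda u,v,z: ray(s2,(210+u/4.6-.4,190+v/4.6-.4),z)
P2=[g(*p,.024) for p in [(88,276),(636,295),(466,532)]]; print('scene screws',np.round(P2,4))
print('post',g(495,292,.12)); a,b=g(156,75,.188),g(300,70,.188); print('bar',a,b,(a+b)/2,np.degrees(np.arctan2(*(b-a)[1::-1])), np.linalg.norm(a-b))
print('strap end near nut',g(212,322,.098),g(80,372,.098),g(105,462,.098),g(258,475,.098),g(430,315,.098),g(437,365,.098),g(285,395,.098))
for p in [(.5,.0,.1),(.64,.09,.098)]: print(proj(s,p),proj(s2,p))
E
```

```text
screws [[ 0.663   0.2104  0.024 ]
 [ 0.585  -0.0798  0.024 ]
 [ 0.3914 -0.0273  0.024 ]
 [ 0.4696  0.2634  0.024 ]]
c [0.52723274 0.09166892 0.024     ]
len 0.30081983434447385 yaw of +y 74.94730904891703
0.20052891479848983 -15.247766198830707
post [0.55106716 0.18704501 0.12      ]
post from board [0.55320346 0.18823766 0.024     ] screw from board [ 0.50126201 -0.00489982  0.024     ]
nut bar [0.48565437 0.02944032 0.18      ] [ 0.51534661 -0.04195555  0.18      ] [ 0.50050049 -0.00625762  0.18      ] -67.41846898900222
(420, 60) [0.74163778 0.02869528 0.098     ]
(500, 155) [ 0.67391031 -0.02416104  0.098     ]
(320, 190) [0.65282616 0.0994206  0.098     ]
(225, 375) [0.52730786 0.16672884 0.098     ]
(350, 250) [0.61080248 0.07999968 0.098     ]
(250, 240) [0.61951016 0.14786242 0.098     ]
scene screws [[ 0.5851 -0.0791  0.024 ]
 [ 0.4706  0.2631  0.024 ]
 [ 0.664   0.2112  0.024 ]]
post [0.5543874  0.18734008 0.12      ]
bar [ 0.522971   -0.04126332  0.188     ] [0.48896536 0.03843152 0.188     ] [ 0.50596818 -0.0014159   0.188     ] 113.10785062951248 0.08664670783888609
strap end near nut [0.6222528 0.0318849 0.098    ] [ 0.68087545 -0.02809859  0.098     ] [0.72741282 0.01039261 0.098     ] [0.70332081 0.09555699 0.098     ] [0.57109574 0.15308258 0.098     ] [0.6012166  0.16802823 0.098     ] [0.65135151 0.09115975 0.098     ]
[289.06689102 191.198073  ] [262.16368004 221.59126981]
[261.45299675 151.23012503] [272.72792233 271.77273867]
```

Emit:
{"api": "play_rows", "payload": {
  "plan": "4 -3.6 0 0.117;4 -3.6 0 0.117;4 -3.6 0 0.117;4 -3.6 0 0.117;4 -3.6 0 0.117",
  "claw": 0,
  "force": 30
}}

```text
t: 1.72
tcp_pos: [0.4595, 0.3326, 0.2395]
tool_rot: [-90.0, -0.0, 7.1]
wrist_force: [0.9, 1.1, 0.8]
gripper_width: 0.0001
```

Emit:
{"api": "play_rows", "payload": {
  "plan": "4 -3.6 0 0.117;4 -3.6 0 0.117;4 -3.6 0 0.117;4 -3.6 0 0.117;4 -3.6 0 0.117"
}}

```text
t: 2.35
tcp_pos: [0.6595, 0.1525, 0.2393]
tool_rot: [-90.0, -0.0, 40.6]
wrist_force: [-0.3, -0.3, 0.1]
gripper_width: 0.0002
```

Emit:
{"api": "play_rows", "payload": {
  "plan": "0 0 -5 0;0 0 -4 0;0 0 0 0"
}}

```text
t: 2.72
tcp_pos: [0.6558, 0.1532, 0.1455]
tool_rot: [-89.7, 0.4, 40.3]
wrist_force: [-0.1, 0.4, -0.3]
gripper_width: -0.0
```

```bash
python3 - <<'E'
from h import *
a=snap('scene','s1.png')['color'][150:320,210:390]
b=snap('top','t1.png')['color'][110:240,195:335]
cv2.imwrite('pics/s1z.png',np.hstack([cv2.resize(a,(400,378)),cv2.resize(b,(400,378))]))
print(env.observe()['tcp_pos'])
E
```

```text
[0.65892947 0.15396735 0.15028676]
```

View pics/s1z.png

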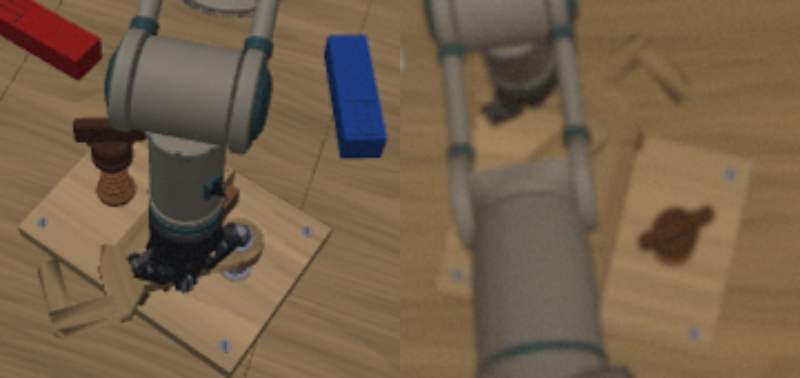

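The gripper stands over the outer side of the strap, as intended. I'll descend beside it.

Emit:
{"api": "play_rows", "payload": {
  "plan": "0 0 -2 0;0 0 -2 0;0 0 -1.5 0;0 0 -0.6 0;0 0 0 0"
}}

```text
t: 3.45
tcp_pos: [0.6586, 0.1539, 0.0888]
tool_rot: [-90.0, -0.0, 40.4]
wrist_force: [0.2, 0.4, 0.1]
gripper_width: 0.0002
```

```bash
python3 - <<'E'
from h import *
P=np.array([.553,.188])
for sw in np.linspace(.96,0,9):
    a=np.radians(-105.15)+sw; d=np.array([np.cos(a),np.sin(a)]); n=np.array([-d[1],d[0]])
    print(round(sw,2),np.round(P+.095*d+.034*n,4))
E
```

```text
0.96 [0.64   0.1369]
0.84 [0.6332 0.1268]
0.72 [0.6253 0.1176]
0.6 [0.6164 0.1095]
0.48 [0.6065 0.1025]
0.36 [0.5959 0.0967]
0.24 [0.5847 0.0922]
0.12 [0.573  0.0891]
0.0 [0.561  0.0874]
```

Emit:
{"api": "play_rows", "payload": {
  "plan": "-1.8 -1.7 0 0;-0.7 -1.0 0 -0.12;-0.8 -0.9 0 -0.12;-0.9 -0.8 0 -0.12;-1.0 -0.7 0 -0.12"
}}

```text
t: 4.08
tcp_pos: [0.6078, 0.103, 0.0897]
tool_rot: [-90.0, -0.3, 12.6]
wrist_force: [2.3, 2.0, -0.2]
gripper_width: 0.0
```

Emit:
{"api": "play_rows", "payload": {
  "plan": "-1.1 -0.6 0 -0.12;-1.1 -0.4 0 -0.12;-0.6 -0.2 0 -0.06;0 0 0 0"
}}

```text
t: 4.58
tcp_pos: [0.5787, 0.0907, 0.0894]
tool_rot: [-90.0, -0.1, -4.3]
wrist_force: [0.7, -0.3, 0.4]
gripper_width: -0.0001
```

Emit:
{"api": "play_rows", "payload": {
  "plan": "-0.6 -0.15 0 -0.06;-0.6 -0.1 0 -0.06;-0.2 0 0 0;-0.2 0.0 0 0;0 0 0 0"
}}

```text
t: 5.2
tcp_pos: [0.5628, 0.0882, 0.0886]
tool_rot: [-90.0, -0.1, -11.2]
wrist_force: [2.2, -0.8, 1.0]
gripper_width: 0.0001
```

Emit:
{"api": "play_rows", "payload": {
  "plan": "-0.15 0.04 0 0;0 0 0 0;-0.15 0.04 0 0;0 0 0 0"
}}

```text
t: 5.7
tcp_pos: [0.5627, 0.0883, 0.0888]
tool_rot: [-90.0, -0.4, -11.2]
wrist_force: [8.0, -2.2, -2.1]
gripper_width: -0.0003
```

Emit:
{"api": "play_rows", "payload": {
  "plan": "-0.15 0.04 0 0;0 0 0 0;-0.15 0.04 0 0;0 0 0 0"
}}

```text
t: 6.2
tcp_pos: [0.5626, 0.0884, 0.0889]
tool_rot: [-90.0, -0.7, -11.2]
wrist_force: [13.5, -4.7, -6.7]
gripper_width: 0.0002
```

At the stop: 14 N with no more motion. I'll back off and look.

Emit:
{"api": "play_rows", "payload": {
  "plan": "0.9 -0.2 0 0;2 -0.5 0 0;0 0 5 0;0 0 5 0;0 0 5 0"
}}

```text
t: 6.82
tcp_pos: [0.5837, 0.0831, 0.239]
tool_rot: [-90.0, 0.2, -11.2]
wrist_force: [0.9, -0.7, 0.0]
gripper_width: 0.0002
```

Emit:
{"api": "play_rows", "payload": {
  "plan": "0 5 2 0;0 5 2 0;0 5 0 0;0 5 0 0;0 0 0 0",
  "claw": 8.5
}}

```text
t: 7.45
tcp_pos: [0.5834, 0.2863, 0.277]
tool_rot: [-90.0, 0.2, -10.9]
wrist_force: [-0.4, -0.9, 0.1]
gripper_width: 0.0848
```

```bash
python3 - <<'E'
from h import *
a=snap('scene','s2.png')['color'][160:320,210:370]
b=snap('top','t2.png')['color'][110:240,205:335]
cv2.imwrite('pics/s2z.png',np.hstack([cv2.resize(a,(400,400),interpolation=2),cv2.resize(b,(400,400),interpolation=2)]))
E
```

```text
(no output)
```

View pics/s2z.png

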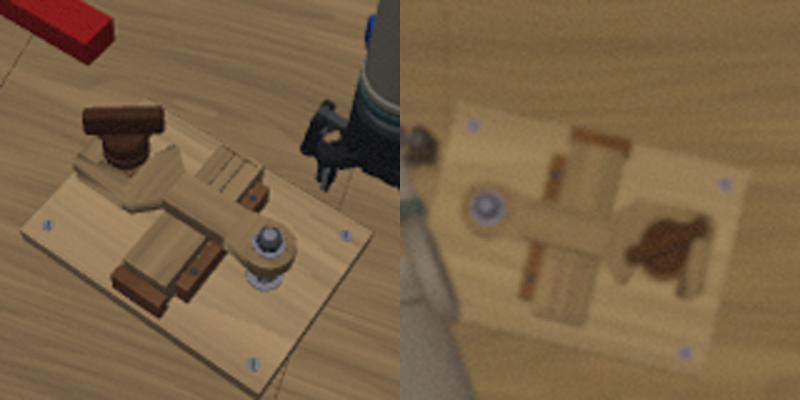

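```bash
python3 - <<'E'
from h import *
s=load('scene'[:0]+'s2.png'); t=load('t2.png')
P=np.array([.553,.188]); a=np.radians(-105.15)
def draw(s,im,sw,col):
    d=np.array([np.cos(a+sw),np.sin(a+sw)]); n=np.array([-d[1],d[0]])
    pts=[P+r*d+w*n for r,w in [(20,23),(125,23),(150,48),(245,48),(245,-48)]for r,w in[(r/1e3,w/1e3)]]
    pts+= [P+.09*d-.023*n, P+.02*d-.023*n]
    return [proj(s,(*p,.098)) for p in pts]
out=[]
for s,fn,(x0,y0,w,h) in [(s,'s2.png',(230,200,120,100)),(t,'t2.png',(215,140,110,92))]:
    im=cv2.imread('pics/'+fn); z=6
    c=cv2.resize(im[y0:y0+h,x0:x0+w],None,fx=z,fy=z,interpolation=2)
    for sw,col in [(0,(0,255,0))]:
        q=[((p-[x0,y0]+.5)*z).astype(int) for p in draw(s,im,sw,col)]
        for i in (0,3,5): 
            cv2.line(c,tuple(map(int,q[i])),tuple(map(int,q[i+1])),col,1)
    cv2.imwrite('pics/ov_'+fn,c[:600])
E
```

```text
(no output)
```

View pics/ov_s2.png

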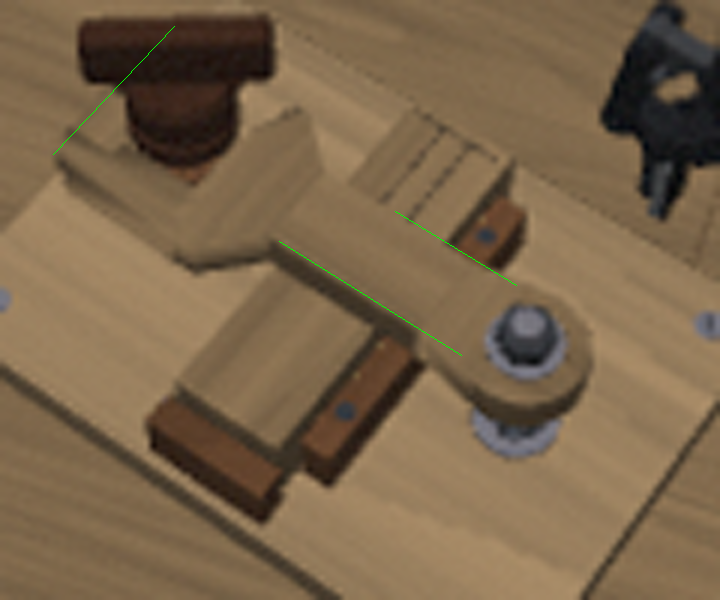

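View pics/ov_t2.png

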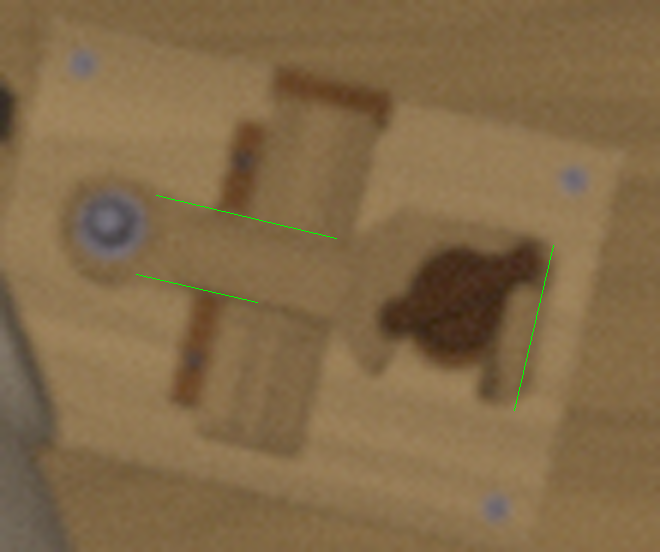

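The strap lies home: its edges are parallel to the jig, and the overlay of the expected strap fits in both views. Next is the nut.

Emit:
{"api": "play_rows", "payload": {
  "plan": "-1.4 -4.8 0 -0.162;-1.4 -4.8 0 -0.162;-1.4 -4.8 -1 -0.162;-1.4 -4.8 -1 -0.162;-1.4 -4.9 -1 -0.162"
}}

```text
t: 8.18
tcp_pos: [0.5135, 0.0391, 0.248]
tool_rot: [-90.1, 0.0, -58.0]
wrist_force: [1.1, 0.0, 0.1]
gripper_width: 0.0849
```

Emit:
{"api": "play_rows", "payload": {
  "plan": "-1.2 -4.9 -1 -0.164;0 0 0 0;0 0 0 0"
}}

```text
t: 8.55
tcp_pos: [0.5029, -0.0077, 0.2385]
tool_rot: [-90.0, 0.0, -67.1]
wrist_force: [-0.0, -0.4, 0.4]
gripper_width: 0.0851
```

```bash
python3 - <<'E'
from h import *
a=snap('wrist','w3.png')['color']
b=snap('scene','s3.png')['color'][150:270,210:330]
cv2.imwrite('pics/s3z.png',np.hstack([cv2.resize(a,(400,300),interpolation=2),cv2.resize(b,(300,300),interpolation=2)]))
o=env.observe();print(o['tcp_pos'],o['tool_rot'],o['qpos'])
E
```

```text
[ 0.50341003 -0.00663579  0.23863896] [-8.99637319e+01  1.20927624e-02 -6.69722005e+01] [-8.69952810e+00  9.62784416e+00  9.46651433e+01  3.02992648e-02
  7.56825256e+01 -3.17348103e+01]
```

View pics/s3z.png

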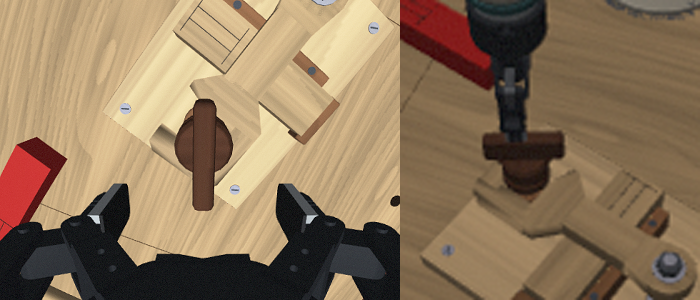

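```bash
python3 - <<'E'
from h import *
s=load('w3.png')
for z in (.186,.188):
  a=ray(s,(285.6,140),z);b=ray(s,(284,292.6),z); print(a,b,(a+b)/2,np.linalg.norm(a-b),np.degrees(np.arctan2(*(b-a)[1::-1])))
E
```

```text
[0.48428028 0.03909091 0.186     ] [ 0.518422   -0.04426299  0.186     ] [ 0.50135114 -0.00258604  0.186     ] 0.090075139844922 -67.7260167659345
[0.48420416 0.03924372 0.188     ] [ 0.51798106 -0.04321951  0.188     ] [ 0.50109261 -0.00198789  0.188     ] 0.08911264373517697 -67.72601676593453
```

Emit:
{"api": "play_rows", "payload": {
  "plan": "-0.2 0.3 -3 0;0 0 -2.5 0;0 0 -1.6 0;0 0 0 0"
}}

```text
t: 9.15
tcp_pos: [0.5006, -0.0029, 0.1663]
tool_rot: [-90.1, 0.1, -66.9]
wrist_force: [-0.1, -0.3, 0.2]
gripper_width: 0.085
```

Emit:
{"api": "play_rows", "payload": {
  "plan": "0 0 0 0;0 0 0 0;0 0 0 0;0 0 0 0;0 0 0 0",
  "claw": 1,
  "force": 40
}}

```text
t: 9.78
tcp_pos: [0.5021, -0.0039, 0.1679]
tool_rot: [-89.9, -0.0, -67.0]
wrist_force: [2.1, 2.2, 1.9]
gripper_width: 0.0172
```

Emit:
{"api": "play_rows", "payload": {
  "plan": "0 0 0.03 0.15;0 0 0.03 0.15;0 0 0.03 0.15;0 0 0.03 0.15;0 0 0 0"
}}

```text
t: 10.4
tcp_pos: [0.502, -0.004, 0.1691]
tool_rot: [-89.9, -0.1, -32.7]
wrist_force: [1.8, 1.8, 3.2]
gripper_width: 0.0172
```

Emit:
{"api": "play_rows", "payload": {
  "plan": "0 0 0.02 0.15;0 0 0.02 0.15;0 0 0 0.15;0 0 0 0"
}}

```text
t: 10.9
tcp_pos: [0.5019, -0.0042, 0.1686]
tool_rot: [-90.0, -0.1, -7.1]
wrist_force: [3.1, 1.3, -2.7]
gripper_width: 0.0172
```

Wrist z force went from +3.2 to -2.7 N. That is about the nut's weight, so the thread may no longer be carrying it. I'll back a little more and then release.

Emit:
{"api": "play_rows", "payload": {
  "plan": "0 0 0 0.15;0 0 0 0.1;0 0 0 0"
}}

```text
t: 11.28
tcp_pos: [0.5019, -0.0042, 0.1688]
tool_rot: [-90.0, -0.1, 7.2]
wrist_force: [3.9, 0.8, -2.4]
gripper_width: 0.0174
```

Emit:
{"api": "play_rows", "payload": {
  "plan": "0 0 0 0;0 0 0 0;0 0 0 0",
  "claw": 5
}}

```text
t: 11.65
tcp_pos: [0.5008, -0.0042, 0.1689]
tool_rot: [-90.0, 0.1, 7.4]
wrist_force: [0.1, -0.1, 0.6]
gripper_width: 0.0503
```

```bash
python3 - <<'E'
from h import *
a=snap('wrist','w4.png')['color']
b=snap('scene','s4.png')['color'][150:270,210:330]
cv2.imwrite('pics/s4z.png',np.hstack([cv2.resize(a,(400,300),interpolation=2),cv2.resize(b,(400,300),interpolation=2)]))
for c in ('scene','wrist'): print([(d['position'],d['score']) for d in env.search_frame(c,'nut_grip')[:2]])
o=env.observe();print(o['tcp_pos'],o['tool_rot'],o['qpos'])
E
```

```text
[([0.5166, 0.0044, 0.1512], 0.74)]
[([0.4977, -0.003, 0.1765], 0.64), ([0.515, 0.0518, 0.1015], 0.18)]
[ 0.50112687 -0.00417372  0.16895382] [-8.99975751e+01  1.32927413e-02  7.44438687e+00] [-8.43632772e+00  1.24812455e+01  1.01472535e+02 -1.42787181e-03
  6.60596687e+01 -1.05880135e+02]
```

View pics/s4z.png

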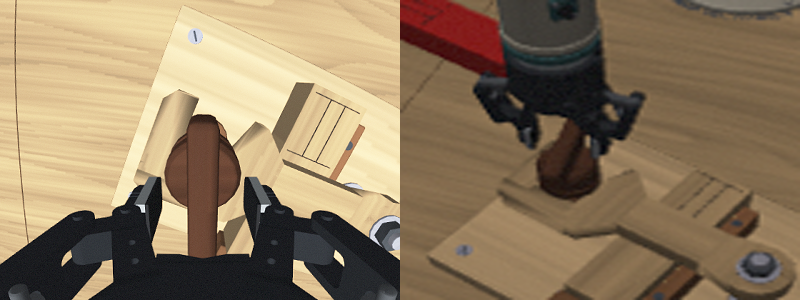

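```bash
python3 - <<'E'
from h import *
w=load('w4.png');s=load('s4.png')
im=cv2.imread('pics/w4.png');im2=cv2.imread('pics/s4.png')
S=np.array([.5013,-.0035]);a=np.radians(7.44); u=np.array([np.cos(a),np.sin(a)]);v=np.array([-u[1],u[0]])
outs=[]
for f,col in ((.112,(0,0,255)),(.099,(0,255,0))):
  for c,m in ((w,im),(s,im2)):
    top=[proj(c,(*(S+x*.046*u+y*.009*v),f+.077)) for x,y in((1,1),(1,-1),(-1,-1),(-1,1))]
    foot=[proj(c,(*(S+.028*np.array([np.cos(t),np.sin(t)])),f)) for t in np.linspace(0,6.28,40)]
    for q in (top,foot): cv2.polylines(m,[np.int32(np.round(q)*1)],True,col,1)
cv2.imwrite('pics/o4.png',np.hstack([cv2.resize(im,(400,300)),cv2.resize(im2[150:270,210:330],(400,400))[:300]]))
E
```

```text
(no output)
```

View pics/o4.png

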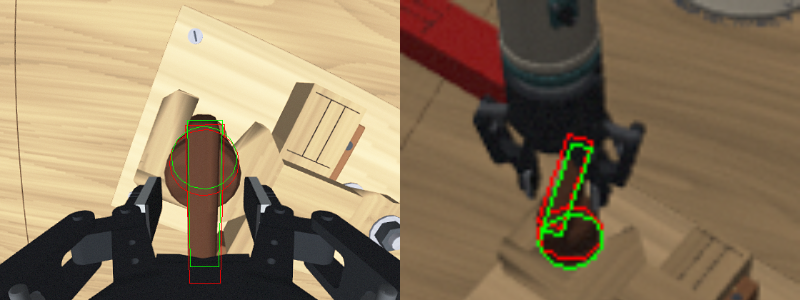

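Dropped: the nut fits the green outline (foot at 99 mm), not the red one (112 mm). I'll regrip it lower.

Emit:
{"api": "play_rows", "payload": {
  "plan": "0.1 0 -0.7 0;0 0 -0.7 0;0 0 0 0"
}}

```text
t: 12.22
tcp_pos: [0.5016, -0.004, 0.1539]
tool_rot: [-90.0, 0.1, 7.5]
wrist_force: [-1.4, -0.1, -0.1]
gripper_width: 0.05
```

Emit:
{"api": "play_rows", "payload": {
  "plan": "0 0 0 0;0 0 0 0;0 0 0 0;0 0 0 0",
  "claw": 1,
  "force": 50
}}

```text
t: 12.72
tcp_pos: [0.5024, -0.0041, 0.1552]
tool_rot: [-90.0, -0.0, 7.5]
wrist_force: [-0.3, -0.7, 1.3]
gripper_width: 0.0172
```

Emit:
{"api": "play_rows", "payload": {
  "plan": "0 0 -0.03 -0.15;0 0 -0.03 -0.15;0 0 -0.03 -0.15;0 0 -0.03 -0.15;0 0 -0.03 -0.15"
}}

```text
t: 13.35
tcp_pos: [0.5024, -0.0042, 0.1536]
tool_rot: [-90.0, -0.0, -35.8]
wrist_force: [-0.1, -0.7, 0.4]
gripper_width: 0.017
```

```bash
python3 -c "
from h import *
o=env.observe();print({k:np.round(o[k],3) for k in ['wrist_force','moment','tcp_pos','tool_rot','qpos']})"
```

```text
{'wrist_force': array([-0.085, -0.652,  0.352]), 'moment': array([-0.039,  0.027,  0.044]), 'tcp_pos': array([ 0.502, -0.004,  0.154]), 'tool_rot': array([-8.9993e+01, -2.7000e-02, -3.5775e+01]), 'qpos': array([-8.41500e+00,  1.33790e+01,  1.02687e+02, -8.00000e-03,
        6.39060e+01, -6.26370e+01])}
```

Emit:
{"api": "play_rows", "payload": {
  "plan": "0 0 -0.03 -0.15;0 0 -0.03 -0.15;0 0 -0.03 -0.15;0 0 -0.03 -0.15;0 0 0 0"
}}

```text
t: 13.98
tcp_pos: [0.5023, -0.0043, 0.1525]
tool_rot: [-90.0, -0.0, -69.8]
wrist_force: [0.5, -0.1, 2.5]
gripper_width: 0.0169
```

Emit:
{"api": "play_rows", "payload": {
  "plan": "0 0 -0.02 -0.15;0 0 -0.02 -0.15;0 0 -0.02 -0.15;0 0 -0.02 -0.15;0 0 0 0"
}}

```text
t: 14.6
tcp_pos: [0.5022, -0.0043, 0.1515]
tool_rot: [-90.0, -0.0, -104.1]
wrist_force: [-0.3, -0.3, 1.7]
gripper_width: 0.0172
```

```bash
python3 -c "
from h import *
o=env.observe();print({k:np.round(o[k],3) for k in ['wrist_force','moment','tcp_pos','tool_rot','qpos']})"
```

```text
{'wrist_force': array([-0.253, -0.331,  1.687]), 'moment': array([-0.094,  0.126, -0.13 ]), 'tcp_pos': array([ 0.502, -0.004,  0.151]), 'tool_rot': array([-8.99940e+01, -1.50000e-02, -1.04067e+02]), 'qpos': array([-8.42000e+00,  1.34960e+01,  1.02871e+02, -1.70000e-02,
        6.36290e+01,  5.65500e+00])}
```

Emit:
{"api": "play_rows", "payload": {
  "plan": "0 0 -0.03 -0.15;0 0 -0.03 -0.15;0 0 -0.03 -0.15;0 0 0 0"
}}

```text
t: 15.1
tcp_pos: [0.5022, -0.0042, 0.1509]
tool_rot: [-90.0, -0.0, -129.8]
wrist_force: [-1.6, -1.1, 5.0]
gripper_width: 0.0173
```

```bash
python3 -c "
from h import *
o=env.observe();print({k:np.round(o[k],3) for k in ['wrist_force','moment','tcp_pos','tool_rot','qpos']})"
```

```text
{'wrist_force': array([-1.551, -1.12 ,  4.957]), 'moment': array([-0.133,  0.268, -0.168]), 'tcp_pos': array([ 0.502, -0.004,  0.151]), 'tool_rot': array([-8.99890e+01, -1.10000e-02, -1.29794e+02]), 'qpos': array([-8.41600e+00,  1.35230e+01,  1.02928e+02, -1.70000e-02,
        6.35450e+01,  3.13850e+01])}
```

Emit:
{"api": "play_rows", "payload": {
  "plan": "0 0 -0.03 -0.15;0 0 -0.03 -0.15;0 0 0 0"
}}

```text
t: 15.48
tcp_pos: [0.5022, -0.0042, 0.1508]
tool_rot: [-90.0, 0.0, -147.0]
wrist_force: [-2.2, -0.4, 8.4]
gripper_width: 0.0172
```

```bash
python3 -c "
from h import *
o=env.observe();print({k:np.round(o[k],3) for k in ['wrist_force','moment','tcp_pos','tool_rot','joint_torque']})"
```

```text
{'wrist_force': array([-2.219, -0.397,  8.436]), 'moment': array([-0.121,  0.517, -0.169]), 'tcp_pos': array([ 0.502, -0.004,  0.151]), 'tool_rot': array([-8.99760e+01,  7.00000e-03, -1.47008e+02]), 'joint_torque': array([ 5.3400e-01, -3.2161e+01, -2.0330e+01,  2.1000e-01, -9.4500e-01,
       -4.0000e-03])}
```

Emit:
{"api": "play_rows", "payload": {
  "plan": "0 0 0.02 -0.1;0 0 0 -0.1;0 0 0 0"
}}

```text
t: 15.85
tcp_pos: [0.5022, -0.0042, 0.1508]
tool_rot: [-90.0, 0.0, -158.4]
wrist_force: [-3.5, -0.6, 7.8]
gripper_width: 0.0171
```

```bash
python3 -c "
from h import *
o=env.observe();print({k:np.round(o[k],3) for k in ['wrist_force','moment','tcp_pos','tool_rot','joint_torque']})"
```

```text
{'wrist_force': array([-3.54 , -0.634,  7.782]), 'moment': array([-0.058,  0.431, -0.207]), 'tcp_pos': array([ 0.502, -0.004,  0.151]), 'tool_rot': array([-8.99830e+01,  5.00000e-03, -1.58446e+02]), 'joint_torque': array([  0.484, -32.71 , -20.529,   0.191,  -0.832,  -0.058])}
```

Emit:
{"api": "play_rows", "payload": {
  "plan": "0 0 0 -0.1;0 0 0 -0.1;0 0 0 0"
}}

```text
t: 16.23
tcp_pos: [0.5021, -0.0041, 0.1508]
tool_rot: [-90.0, 0.0, -169.9]
wrist_force: [-2.2, -1.7, 6.6]
gripper_width: 0.0172
```

```bash
python3 -c "
from h import *
o=env.observe();print({k:np.round(o[k],3) for k in ['wrist_force','moment','tcp_pos','tool_rot','qpos']})"
```

```text
{'wrist_force': array([-2.233, -1.729,  6.568]), 'moment': array([-0.207,  0.358, -0.28 ]), 'tcp_pos': array([ 0.502, -0.004,  0.151]), 'tool_rot': array([-8.99930e+01,  5.00000e-03, -1.69924e+02]), 'qpos': array([-8.41200e+00,  1.35230e+01,  1.02948e+02, -6.00000e-03,
        6.35220e+01,  7.15160e+01])}
```

Emit:
{"api": "play_rows", "payload": {
  "plan": "0 0 0.03 -0.1;0 0 0 0;0 0 0 0"
}}

```text
t: 16.6
tcp_pos: [0.5021, -0.0041, 0.1507]
tool_rot: [-90.0, -0.0, -175.7]
wrist_force: [-2.3, -0.3, 5.5]
gripper_width: 0.0176
```

```bash
python3 -c "
from h import *
o=env.observe();print({k:np.round(o[k],3) for k in ['wrist_force','moment','tcp_pos','tool_rot']})"
```

```text
{'wrist_force': array([-2.335, -0.333,  5.507]), 'moment': array([-0.155,  0.317, -0.307]), 'tcp_pos': array([ 0.502, -0.004,  0.151]), 'tool_rot': array([-9.0007e+01, -1.0000e-02, -1.7570e+02])}
```

Emit:
{"api": "play_rows", "payload": {
  "plan": "0 0 0 -0.1;0 0 0 0"
}}

```text
t: 16.85
tcp_pos: [0.5021, -0.0041, 0.1506]
tool_rot: [-90.0, -0.0, 178.6]
wrist_force: [-2.8, -0.5, 5.6]
gripper_width: 0.017
```

```bash
python3 -c "
from h import *
o=env.observe();print({k:np.round(o[k],3) for k in ['wrist_force','moment','tcp_pos','tool_rot']})"
```

```text
{'wrist_force': array([-2.773, -0.494,  5.598]), 'moment': array([-0.185,  0.293, -0.464]), 'tcp_pos': array([ 0.502, -0.004,  0.151]), 'tool_rot': array([-9.00060e+01, -1.80000e-02,  1.78552e+02])}
```

Emit:
{"api": "play_rows", "payload": {
  "plan": "0 0 0 -0.05;0 0 0 0;0 0 0 0",
  "force": 70
}}

```text
t: 17.23
tcp_pos: [0.5021, -0.0042, 0.1506]
tool_rot: [-90.0, -0.0, 175.8]
wrist_force: [-1.8, 0.6, 5.7]
gripper_width: 0.0168
```

```bash
python3 -c "
from h import *
o=env.observe();print({k:np.round(o[k],3) for k in ['wrist_force','moment','tcp_pos','tool_rot']})
s=snap('wrist','w5.png');o=env.observe();print(o['moment'])"
```

```text
{'wrist_force': array([-1.834,  0.604,  5.687]), 'moment': array([-0.036,  0.317,  0.035]), 'tcp_pos': array([ 0.502, -0.004,  0.151]), 'tool_rot': array([-8.99890e+01, -1.60000e-02,  1.75789e+02])}
[-0.07603709  0.31461954  0.0326232 ]
```

View pics/w5.png

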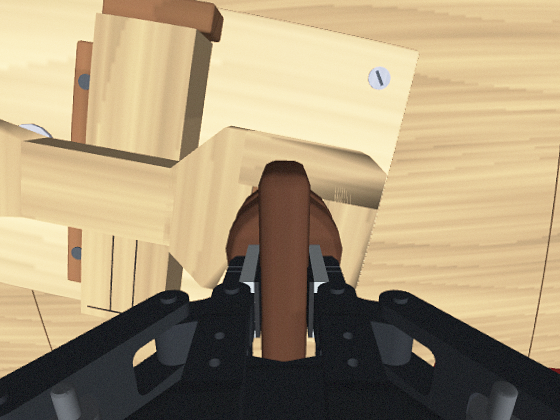

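Emit:
{"api": "play_rows", "payload": {
  "plan": "0 0 0 -0.05;0 0 0 0"
}}

```text
t: 17.52
tcp_pos: [0.5021, -0.0041, 0.1506]
tool_rot: [-90.0, -0.0, 172.9]
wrist_force: [-1.6, -0.2, 5.0]
gripper_width: 0.0171
```

```bash
python3 -c "
from h import *
o=env.observe();print({k:np.round(o[k],3) for k in ['wrist_force','moment','tcp_pos','tool_rot','qpos']})"
```

```text
{'wrist_force': array([-1.553, -0.209,  5.036]), 'moment': array([-0.114,  0.301, -0.023]), 'tcp_pos': array([ 0.502, -0.004,  0.151]), 'tool_rot': array([-8.99860e+01, -2.00000e-02,  1.72924e+02]), 'qpos': array([-8.40600e+00,  1.35440e+01,  1.02951e+02, -1.60000e-02,
        6.35250e+01,  8.86770e+01])}
```

Emit:
{"api": "play_rows", "payload": {
  "plan": "0 0 0 -0.1;0 0 0 0"
}}

```text
t: 17.77
tcp_pos: [0.502, -0.004, 0.1505]
tool_rot: [-90.0, -0.0, 167.1]
wrist_force: [-2.6, -0.1, 4.0]
gripper_width: 0.0168
```

```bash
python3 -c "
from h import *
o=env.observe();print({k:np.round(o[k],3) for k in ['wrist_force','moment','tcp_pos','tool_rot','qpos']})
s=snap('wrist','w6.png');s=snap('scene','s6.png');print(env.observe()['moment'])
cv2.imwrite('pics/s6z.png',np.hstack([cv2.resize(cv2.imread('pics/w6.png'),(400,300)),cv2.resize(s['color'][150:270,210:330],(400,400))[:300]]))"
```

```text
{'wrist_force': array([-2.583, -0.053,  4.027]), 'moment': array([-0.188,  0.306, -0.59 ]), 'tcp_pos': array([ 0.502, -0.004,  0.15 ]), 'tool_rot': array([-9.00070e+01, -2.60000e-02,  1.67072e+02]), 'qpos': array([-8.4120e+00,  1.3546e+01,  1.0296e+02,  1.0000e-02,  6.3519e+01,
        9.4512e+01])}
[-0.12697076  0.3828272  -0.5011148 ]
```

View pics/s6z.png

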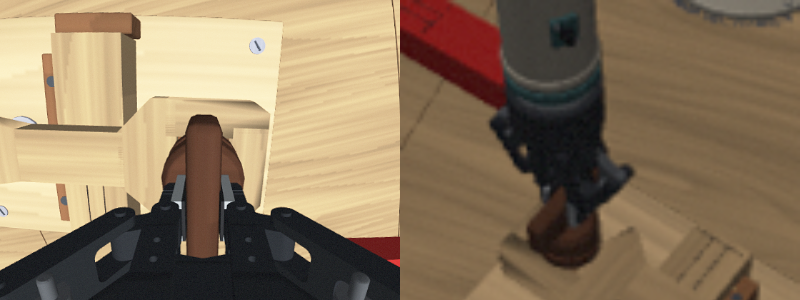

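Torque is now 0.5–0.6 N m, so the nut is tight. I'll release, lift off and check.

Emit:
{"api": "play_rows", "payload": {
  "plan": "0 0 0 0;0 0 0 0;0 0 0 0",
  "claw": 8.5
}}

```text
t: 18.25
tcp_pos: [0.5024, -0.0041, 0.1502]
tool_rot: [-90.0, -0.0, 167.0]
wrist_force: [-0.2, -0.3, -0.2]
gripper_width: 0.0705
```

Emit:
{"api": "play_rows", "payload": {
  "plan": "0 0 2 0;0 0 3 0;0 0 4 0;0 0 0 0"
}}

```text
t: 18.75
tcp_pos: [0.5045, -0.0044, 0.2435]
tool_rot: [-90.0, 0.4, 167.0]
wrist_force: [0.2, 0.5, 0.6]
gripper_width: 0.0847
```

```bash
python3 - <<'E'
from h import *
o=env.observe();print(o['tcp_pos'],o['tool_rot'])
w=snap('wrist','w7.png');s=snap('scene','s7.png')
im=w['color'].copy();im2=s['color'].copy()
S=np.array([.502,-.004]);a=np.radians(167.1); u=np.array([np.cos(a),np.sin(a)]);v=np.array([-u[1],u[0]])
for f,col in ((.096,(0,255,0)),):
  for c,m in ((w,im),(s,im2)):
    top=[proj(c,(*(S+x*.046*u+y*.009*v),f+.077)) for x,y in((1,1),(1,-1),(-1,-1),(-1,1))]
    foot=[proj(c,(*(S+.028*np.array([np.cos(t),np.sin(t)])),f)) for t in np.linspace(0,6.28,40)]
    for q in (top,foot): cv2.polylines(m,[np.int32(np.round(q))],True,col,1)
cv2.imwrite('pics/o7.png',np.hstack([cv2.resize(im,(400,300)),cv2.resize(im2[150:270,210:330],(400,400))[:300]]))
E
```

```text
[ 0.50453174 -0.00437937  0.24352357] [-90.03610827   0.42284646 166.9567227 ]
```

View pics/o7.png

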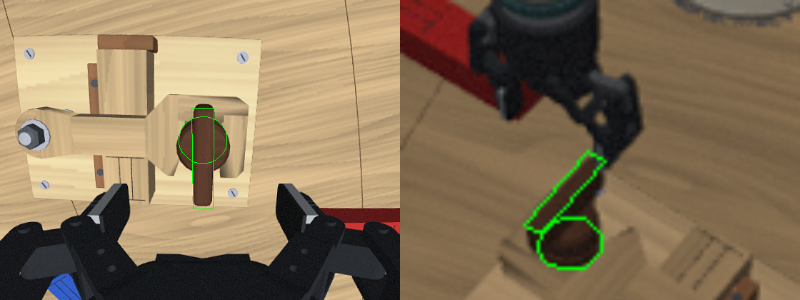

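View pics/w7.png

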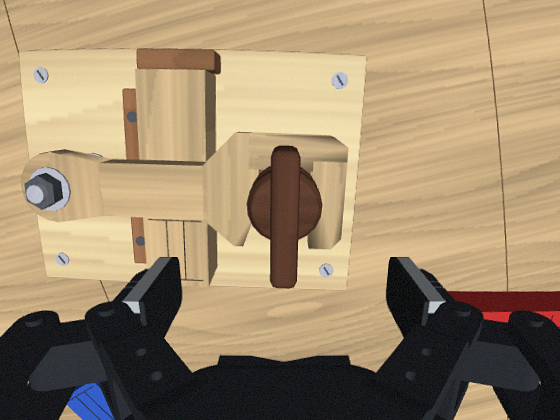

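```bash
python3 - <<'E'
from h import *
for fn,z in (('w7.png',.173),('w3.png',.188)):
    s=load(fn); im=cv2.imread('pics/'+fn); g=im.max(2)
    # dark bar rows: fit edge center per row
    rows=range(int(215),275,3) if fn=='w7.png' else range(230,285,3)
    p=[]
    for r in rows:
        x=np.arange(255,315); m=g[r,255:315]<105
        if 10<m.sum()<50: p.append((x[m].mean(),r,m.sum()))
    p=np.array(p); k=np.polyfit(p[:,1],p[:,0],1); print(fn,p[:,2].astype(int),k)
    A=ray(s,(np.polyval(k,rows[0]),rows[0]),z);B=ray(s,(np.polyval(k,rows[-1]),rows[-1]),z)
    print(np.degrees(np.arctan2(*(A-B)[1::-1])))
E
```

```text
w7.png [41 33 32 33 28 28 28 28 27 27 27 27 27] [-1.20118364e-01  3.14819619e+02]
-19.47454275927355
w3.png [48 36 30 30 31 31 30 31 30 30 30 30 29 29 29 28 29] [-1.67878980e-02  2.88861872e+02]
111.95375876301591
```

```bash
python3 - <<'E'
from h import *
for fn,z,r0,r1 in (('w7.png',.173,240,278),('w3.png',.188,245,280)):
    s=load(fn); im=cv2.imread('pics/'+fn); g=im.max(2); p=[]
    for r in range(r0,r1,2):
        x=np.arange(262,308); m=g[r,262:308]<105; p.append((x[m].mean(),r))
    p=np.array(p); k=np.polyfit(p[:,1],p[:,0],1)
    A=ray(s,(np.polyval(k,r0),r0),z);B=ray(s,(np.polyval(k,r1),r1),z)
    print(fn,k,np.degrees(np.arctan2(*(A-B)[1::-1])))
E
```

```text
w7.png [-1.71052632e-02  2.87702632e+02] -14.070957943797266
w3.png [-1.93997803e-02  2.89574678e+02] 111.8187684307845
```

Emit:
{"api": "play_rows", "payload": {
  "plan": "-1 4 3 0;-1 5 3 0;-1 5 0 0;-1 5 0 0;-1 5 0 0"
}}

```text
t: 19.48
tcp_pos: [0.4512, 0.2372, 0.2988]
tool_rot: [-89.9, -0.1, 166.9]
wrist_force: [0.8, 0.2, -0.3]
gripper_width: 0.0849
```

Emit:
{"api": "play_rows", "payload": {
  "plan": "-2 5 0 0;-2 5 0 0;0 0 0 0;0 0 0 0"
}}

```text
t: 19.98
tcp_pos: [0.4118, 0.3353, 0.299]
tool_rot: [-89.8, -0.1, 167.0]
wrist_force: [0.1, 0.1, 0.3]
gripper_width: 0.0849
```

```bash
python3 - <<'E'
from h import *
s=snap('scene','s8.png');t=snap('top','t8.png')
a=cv2.resize(s['color'][160:320,210:370],(400,400),interpolation=2);b=cv2.resize(t['color'][110:240,205:335],(400,400),interpolation=2)
cv2.imwrite('pics/s8z.png',np.hstack([a,b]))
d=np.abs(s['color'].astype(int)-cv2.imread('pics/s2.png')).max(2)
cv2.imwrite('pics/d8.png',(d*3).clip(0,255).astype(np.uint8))
E
```

```text
(no output)
```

View pics/s8z.png

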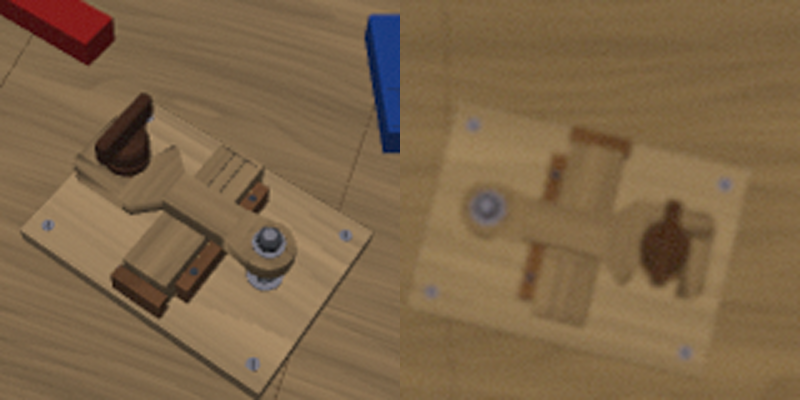

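View pics/d8.png

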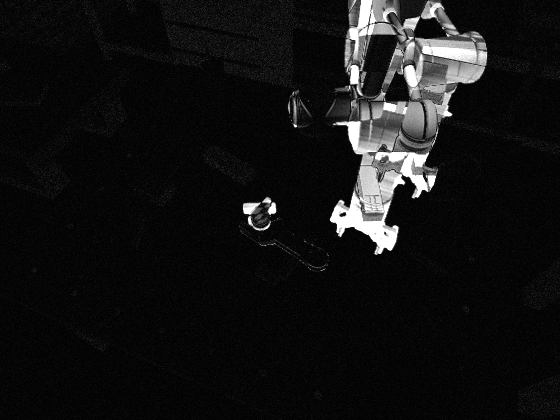

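The difference picture shows only the nut turned and lowered, a faint outline of the strap pressed down, and the arm. The rail and the bystanders have not moved. Handing in.

```bash
python3 -c "
from h import *
print(env.finish_job())"
```

```text
the job is handed in; nothing more can be done
None
```

The rail is clamped in the jig and the job is handed in, at about 20 s of the 69 s allowed. No verdict was reported.

- **Strap:** I pushed it with closed fingers along its arc until it met its stop, at about 14 N with no further motion. Overlays in both camera views showed it lying straight along the jig, with the slot round the screw.
- **Nut, backing:** I backed it 1.3 rad anticlockwise. The wrist then carried the nut's weight (about -2.5 N), and on release it dropped; the overlay fitted the lower height.
- **Nut, tightening:** I regripped it and turned it 3.5 rad clockwise, until the torque reached about 0.5–0.6 N m. The turn measured in the pictures, before and after, agrees with what I commanded to within a degree.
- **Last checks:** Between the picture with the strap home and the last one, only the nut had changed, the strap had gone down slightly, and the arm had moved. The rail, mallet, chisel and try square showed no change. The gripper was clear of everything.
- **Disagreed or not certain:** Midway through tightening, the torque reading fell from 0.46 to about 0 N m when I raised the grip force. I took this to be the pads re-seating and kept turning until it built up again. The nut's height when tight was checked only by overlay, to about a millimetre. Its final turn of about -3 rad is inferred from the torque, not measured.

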